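# Set the two metal setting tools to rest

### The job

Put the watchmaker's two metal setting tools in their safe resting positions by pushing only, in either order: tip the tall grooved block over so that it lies wholly on the felt pad with its groove facing up, and stand the larger angle plate, which has been knocked onto its back, up on its base again about where it is. Push them with the fingers only, never lift or carry either tool, and leave everything else on the bench where it is.

Things in the scene. Friction and masses are not known exactly. Their poses are not given: they have to be found in the camera images.
- block: Plain aluminium block, 120 mm tall, 50 mm wide (y), 30 mm thick (x), about 0.4 kg, standing on its small end near one short edge of the felt pad, broad faces square to the pad's length. Origin: centre of its foot; z up its length. The -x broad face, towards that pad edge, has an 24 mm wide, 12 mm deep groove down its full length; the plain +x face looks along the pad
- block_foot (a point): Centre of the block's foot end (the block's origin); the block's axes
- block_top (a point): Centre of the block's upper end, 120 mm up its z. Pushed along the block's +x high on the grooved face (about 95 mm up), the block tips once its top has gone some 30 mm and falls along the pad, groove up
- pad: Thin grey felt pad fixed to the bench, 220 mm (its x) by 140 mm (its y), 4 mm thick. Origin: centre of its underside, on the bench; z up. The block stands about 72 mm toward its -x end and must come to lie along the pad.
- plate: Larger aluminium angle plate (L-shaped bracket), about 0.55 kg, lying on its back on the bare bench. Origin: middle of the heel edge (outer corner of the L), on the bench; z up. Its thick base stands up like a wall: x -25 to 0 mm, 62 mm wide (y), 100 mm tall. Its upright lies flat from there to x = -94 mm, 62 mm wide, 15 mm thick, with a 22 mm wide window. Standing, its x axis points down
- plate_lip (a point): Middle of the base wall's top edge (x -12.5, z 100 mm in the plate's frame and axes): the toe once it stands. Pushed along +x at 65 to 90 mm height, from the side where the upright lies, the wall rolls over the heel and after 30 to 35 degrees falls by itself onto the base, toe towards what was +x
- small_plate: Bystander: smaller angle plate of the same shape, already standing on its base, 64 x 40 x 60 mm; origin under the middle of its base
- oil_bottle: Bystander: clear bottle with white spout, 36 mm across, 100 mm tall; origin under its centre
- blower: Bystander: reddish-brown rubber blower bulb, 66 mm across, 120 mm tall; origin under its centre
- hammer: Bystander: hammer lying on the bench beyond the work; origin under it
- screwdriver: Bystander: screwdriver lying on the bench beyond the work; origin under it
- jar: Bystander: glass jar with aluminium cap, 54 mm across, 60 mm tall; origin under its centre
- stub: Bystander: upright brass bar stub, 28 mm across, 40 mm tall; origin under its centre
Things that resemble listed ones, but are neither listed nor needed, are in the scene too. Leave any orange or purple look-alike of the block alone. What is shaped like the plate but purple or yellow is not meant.

How it is judged:
By the outcome, as a careful person would: the job done as asked, in the order asked, and still so for the second after the job is handed in, with the robot touching nothing.
It also fails if it takes over 42 s, if anything falls off the work surface, if the arm or the gripper's body presses on something with over 40 N, if the wrist force passes 120 N, or if a joint passes its speed limit or range.

### The arm

A 6-joint arm with a two-finger parallel gripper is mounted at the origin on the work surface. World frame = base frame: x ahead of the robot, y to its left, z up, the work surface at z = 0. Lengths are in m, angles in rad, forces in N, time in s.
With the tool pointing down it reaches from about 0.275 to 0.725 m from the base axis. Payload 15.9 kg.
Tool frame: the origin (TCP) lies midway between the tips of the shut fingers; the grasp point (between the pads) lies 19 mm behind it (manip.grip_point_offset is the distance from the TCP to the grasp point, in m); z points along the fingers, y is the direction in which the jaws open and shut (so a half turn about z gives the same grasp; the last joint's range is limited). The gripper opens to 85 mm and grips with 20 to 120 N. Pads are 22 mm wide; open, the fingers measure 114 mm over their backs; the gripper's body (76 mm by 85 mm) begins 54 mm behind the grasp point. The pads swing forward as they close: fully open they stand 13 mm farther back than shut.
Start: joints at [-1.328, 0.213, -0.034, 1.323, 0, 1.571], TCP at [0.12, -0.485, 0.231] pointing down, gripper open.
Joint ranges: [-2.98, 2.98], [-0.74, 1.72], [-1.14, 1.35], [-2.1, 2.04], [-1.57, 1.44], [-3.14, 3.14]. Speed limits (rad/s): [1.89, 1.89, 2.39, 2.57, 3.14, 3.14].

### API

Orientations are given as a rotation vector (axis times angle).
In Python, from bench import manip, imaging, sign_off, finder gives the robot as it stands.
- The arm moves only by the tool arm_command, never from a script. Its argument "targets" is text: rows parted by semicolons, each of 5 numbers parted by spaces: the opening, from 0 (shut) to 1 (fully open), then the shift along the world's x, y, z in mm, then the turn about the world's z in rad. A call has 1 to 8 rows; each row shifts and turns the pose as measured when the row begins; what a row does not reach is not made up. A row lasts 1/8 s, in which the tool goes at most 62.5 mm and 10.7 degrees, less where a joint would pass 70% of its speed; a pose out of reach is approached as far as the arm can. A call is refused whole if a number of a shift passes 62.5 or a number of a turn 0.188, either way. A call with a gripper value outside its range is refused whole. The fingers move at their own pace and stop on an object; "newtons" is the grip in N (left out, the last holds). Time passes only in rows, so rows that do not move let the fingers close. It gives the time, the measured TCP pose, the force and the opening at its end, in the units of the state.
- manip.observe(): the state, without advancing time (a new reading comes with each control period).
- imaging.read_camera(name): name is "side" or "top"; returns the picture (384x512x3 uint8, blue, green, red); there is no depth.
- imaging.camera_info(name): a dict with "K" (3x3 intrinsics, pixels), "k1" (the pictures are not rectified: a ray, as slopes to the right and down, at radius r is drawn at 1 + k1 r^2 times it, then the intrinsics apply), "rvec" (rotation vector, rad) and "tvec" (3), from world to camera coordinates, as OpenCV has them. Camera axes: x right, y down, z forward; pixel columns grow to the right and rows downward; lengths in m; the calibration is good to about 2 mm. A picture is of the moment at which its call begins. camera_info takes no time and is no camera call.
- sign_off(): hands the job in, once; it reports no verdict.
Trained networks look in the newest picture that a camera, given by its name, has taken for a name from the list of things; names that differ only in an ending like _2 or _b are one class to them, and where a whole thing is asked for, a point or a joint stands for the part that bears it (a point fixed in the world has none). Each returns a list of dicts, best first, with "p" (0 to 1); they miss things now and then, are a little off and sometimes report something else, mostly with a low value. They report only what shows in the picture. A call takes as long as a camera call. They do not tell look-alikes from the thing itself.
- finder.masks_of(name, camera): "pixels" (384x512 bool, what is visible of it) and "uv" ([column, row] in pixels, amid what is visible of it).
The state is a dict: "time": time; "joint_pos": joint angles; "joint_velocities": joint speeds; "joint_torque": joint torques, N m; "tool_pos": TCP position; "tcp_rot": TCP orientation; "wrist_force": force on the tool from outside, world axes, zero at the start; "wrist_torque": the same for the moment, N m; "gripper_width": opening from 0.0 (shut) to 1.0 (fully open).
Only numpy, scipy, OpenCV 4.12 (cv2) and the standard library are available. Lean on these libraries where they do the work, as an engineer would, in place of code of your own. Each camera call takes 0.05 s, during which the arm holds its last target.

## Working session

There is one attempt and no reset: what is moved stays moved. The work goes in short steps, Python scripts to look and compute and a tool call to move; the robot and the scene stay as the last step left them, time stands still between calls to the robot, and variables do not carry over. Pictures are saved under pics/ and viewed, and the job is handed in when it is done.

Besides the shell and the picture viewer there is one more tool, called after "Request:" by a JSON object that holds its "method" and its "body", one argument or row to a line. arm_command: Moves the arm, as the interface text tells. Its arguments: {"type":"object","properties":{"targets":{"type":"string"},"newtons":{"type":"number"}},"required":["targets"]}

```bash
mkdir -p pics
cat > h.py <<'E'
import numpy as np,cv2
from bench import manip,imaging,sign_off,finder
def cam(n):
    c=imaging.camera_info(n);return np.array(c['K'],float),float(c['k1']),np.array(c['rvec'],float),np.array(c['tvec'],float)
def proj(n,P):
    K,k1,r,t=cam(n);P=np.atleast_2d(np.array(P,float))
    return cv2.projectPoints(P,r,t,K,np.array([k1,0,0,0,0.]))[0][:,0]
def ray(n,uv,z=0):
    K,k1,r,t=cam(n)
    q=cv2.undistortPointsIter(np.array([[uv]],float),K,np.array([k1,0,0,0,0.]),None,None,(3,100,1e-9))[0,0]
    R=cv2.Rodrigues(r)[0];d=R.T@np.array([q[0],q[1],1]);o=-R.T@t
    return o+d*(z-o[2])/d[2]
def snap(n,f):
    im=imaging.read_camera(n);cv2.imwrite('pics/'+f,im);return im
E
python3 - <<'E'
from h import *
for n in('top','side'):
    im=snap(n,n+'0.png'); K,k,r,t=cam(n);print(n,K,k,-cv2.Rodrigues(r)[0].T@t)
for name in ('block','pad','plate','small_plate'):
  for n in('top','side'):
    for d in finder.masks_of(name,n)[:4]:
        print(name,n,round(d['p'],2),d['uv'],d['pixels'].sum())
print(manip.observe())
E
```

```text
top [[368.3181695    0.         259.86689669]
 [  0.         368.3181695  189.33282179]
 [  0.           0.           1.        ]] 0.03119926856694131 [ 0.3341572  -0.01469447  1.31440661]
side [[490.85509803   0.         259.37165646]
 [  0.         490.85509803 193.67561912]
 [  0.           0.           1.        ]] -0.06813393453383922 [0.37413698 1.15404866 0.92382545]
block top 0.77 [150.9, 245.3] 267
block top 0.75 [203.0, 265.8] 186
block top 0.46 [208.8, 222.3] 188
block top 0.33 [250.0, 162.8] 106
block side 0.93 [338.5, 247.6] 855
block side 0.82 [284.6, 240.8] 648
block side 0.79 [303.8, 293.5] 928
pad top 0.89 [206.6, 203.8] 2078
pad side 0.9 [259.3, 263.5] 2562
plate top 0.73 [319.2, 215.1] 495
plate top 0.73 [388.2, 273.5] 623
plate top 0.6 [352.0, 251.0] 497
plate side 0.95 [344.5, 145.5] 474
plate side 0.85 [328.2, 161.6] 541
plate side 0.6 [197.4, 173.6] 210
plate side 0.59 [286.9, 172.4] 636
small_plate top 0.66 [253.4, 201.6] 200
small_plate side 0.8 [268.2, 217.0] 266
{'time': 0.5, 'joint_pos': array([-1.32800339e+00,  2.12914138e-01, -3.44165759e-02,  1.32347769e+00,
       -2.79982419e-05,  1.57080923e+00]), 'joint_velocities': array([ 0.00090037, -0.00078144,  0.00117499, -0.0007208 ,  0.00077303,
        0.00096476]), 'joint_torque': array([-3.52487841e-03, -6.85523200e+01,  4.87071383e+01,  2.68619347e-03,
       -1.95645448e-04, -6.55403497e-06]), 'tool_pos': array([ 0.12019567, -0.48532498,  0.23129218]), 'tcp_rot': array([-3.11846600e+00, -3.80421049e-01,  4.59528303e-05]), 'wrist_force': array([-0.12987815,  0.25558679,  0.42979211]), 'wrist_torque': array([ 0.01994329, -0.02075317,  0.00290388]), 'gripper_width': 1.0006038119828058}
```

View pics/top0.png

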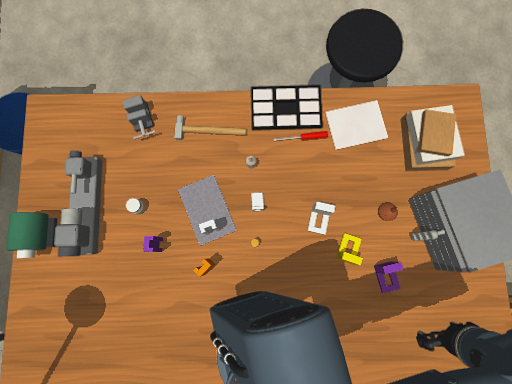

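View pics/side0.png

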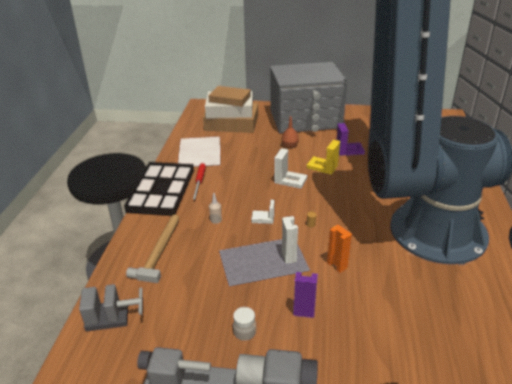

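Run:
```python
import cv2
a=cv2.imread('pics/top0.png')[140:310,120:420];cv2.imwrite('pics/topc.png',cv2.resize(a,(800,453),interpolation=2))
a=cv2.imread('pics/side0.png')[110:340,150:400];cv2.imwrite('pics/sidec.png',cv2.resize(a,(650,598),interpolation=2))
```

```text
(no output)
```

View pics/topc.png

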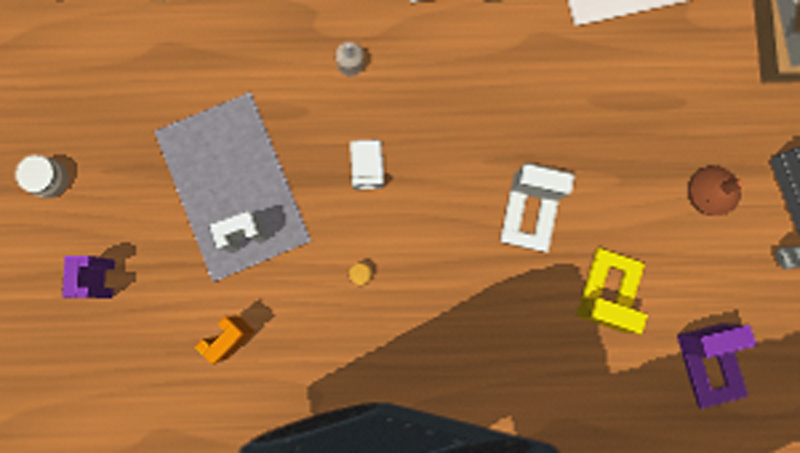

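View pics/sidec.png

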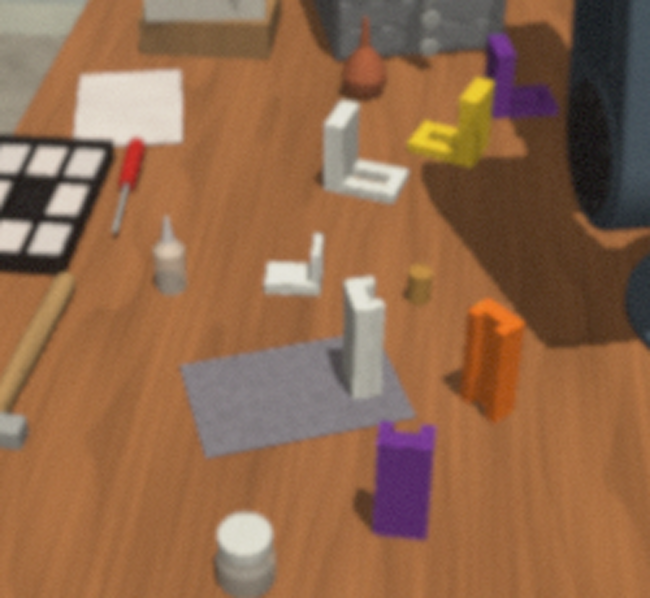

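The block is the white one standing on the pad, at top (208,222) and side (290,240). Its look-alikes are orange at top (203,266) and purple at top (151,245). The plate is the white L at top (320,217) and side (287,170). Its look-alikes are yellow at (351,250), purple at (388,275) and the small white plate at (257,201), which is already standing. Next I fit the poses.

```bash
cat > fit.py <<'E'
from h import *
from scipy.optimize import minimize
def box(x0,x1,y0,y1,z0,z1): return np.array([[x,y,z] for x in(x0,x1) for y in(y0,y1) for z in(z0,z1)])
def tf(P,x,y,a,z=0):
    c,s=np.cos(a),np.sin(a);return P@np.array([[c,s,0],[-s,c,0],[0,0,1]])+[x,y,z]
S=4
def sil(n,hulls,holes=()):
    m=np.zeros((384*S,512*S),np.uint8)
    for P in hulls:
        q=proj(n,P);cv2.fillConvexPoly(m,cv2.convexHull(np.round((q+.5)*S-.5).astype(np.int32)),1)
    return cv2.resize(m.astype(np.float32),(512,384),interpolation=cv2.INTER_AREA)
BLOCK=[box(-.015,.015,-.025,.025,0,.12)]
PAD=[box(-.11,.11,-.07,.07,0,.004)]
PLATE=[box(-.025,0,-.031,.031,0,.1),box(-.094,-.02,-.031,-.011,0,.015),box(-.094,-.02,.011,.031,0,.015),box(-.094,-.08,-.031,.031,0,.015),box(-.04,-.02,-.031,.031,0,.015)]
def masks(im,seed,lo,hi,rad):
    hsv=cv2.cvtColor(im,cv2.COLOR_BGR2HSV);m=cv2.inRange(hsv,lo,hi)
    r=np.zeros_like(m);cv2.circle(r,tuple(seed),rad,255,-1);return ((m&r)>0).astype(np.float32)
def fit(parts,M,x0,z=0,hide={}):
    def cost(p):
        e=0
        for n,m in M.items():
            s=sil(n,[tf(P,p[0],p[1],p[2],z) for P in parts]);w=hide.get(n,1)
            e+=(abs(s-m)*w).sum()
        return e
    best=min((minimize(cost,np.array(x0)+[0,0,d],method='Nelder-Mead',options=dict(initial_simplex=np.array(x0)+[0,0,d]+np.array([[0,0,0],[.01,0,0],[0,.01,0],[0,0,.15]]),xatol=1e-4,fatol=.1)) for d in(-.1,.1)),key=lambda r:r.fun)
    return best.x,best.fun
E
cat > f1.py <<'E'
from fit import *
T=cv2.imread('pics/top0.png');Sd=cv2.imread('pics/side0.png')
def near(name,n,uv):
    c=[d for d in finder.masks_of(name,n) if np.hypot(*(np.array(d['uv'])-uv))<14];return c[0]['pixels'].astype(np.float32)
im={'top':T,'side':Sd}
b={'top':near('block','top',(209,222)),'side':near('block','side',(285,241))}
p={'top':near('plate','top',(320,216)),'side':near('plate','side',(287,172))}
pd={'top':near('pad','top',(206,204)),'side':near('pad','side',(259,263))}
for m in b,p,pd: print({k:(v.sum(),np.argwhere(v).min(0),np.argwhere(v).max(0)) for k,v in m.items()})
g=[ray('top',c) for c in((179,189),(214,175),(236,230),(201,245))];print(np.round(g,3))
pc=np.mean(g,0);ang=np.arctan2(*((g[1]-g[2]+g[0]-g[3])[[1,0]]));print(pc,ang)
hide={n:1-np.clip(cv2.dilate(b[n],np.ones((7,7)))+0,0,1) for n in b}
for n in hide: pass
rp,_=fit(PAD,pd,[pc[0],pc[1],ang],0,hide);print('pad',rp,_)
b0=ray('top',(208,223),.1)
rb,_=fit(BLOCK,b,[b0[0],b0[1],rp[2]],.004);print('block',rb,_)
p0=ray('top',(322,208),.06)
rq,_=fit(PLATE,p,[p0[0],p0[1],-.1],0);print('plate',rq,_)
np.save('r.npy',[rp,rb,rq])
for n in im:
    o=cv2.resize(im[n],None,fx=4,fy=4,interpolation=2)
    for parts,r,z,c in((PAD,rp,0,(0,255,0)),(BLOCK,rb,.004,(0,0,255)),(PLATE[:2],rq,0,(255,0,0)),(PLATE[2:3],rq,0,(255,0,0))):
        for P in parts:
            q=proj(n,tf(P,*r,z))
            for i in range(8):
                for j in(1,2,4):
                    if not i&j: cv2.line(o,*[tuple(int(v) for v in (q[k]+.5)*4) for k in(i,i|j)],c,1)
    y0,x0=(160,170) if n=='top' else (140,200)
    cv2.imwrite(f'pics/ov_{n}.png',o[y0*4:y0*4+580,x0*4:x0*4+760])
E
python3 f1.py
```

```text
{'top': (np.float32(188.0), array([220, 199]), array([233, 219])), 'side': (np.float32(648.0), array([217, 281]), array([262, 297]))}
{'top': (np.float32(495.0), array([202, 307]), array([233, 334])), 'side': (np.float32(636.0), array([150, 275]), array([187, 306]))}
{'top': (np.float32(2078.0), array([176, 179]), array([244, 233])), 'side': (np.float32(2562.0), array([240, 220]), array([285, 309]))}
[[0.574 0.274 0.   ]
 [0.622 0.147 0.   ]
 [0.421 0.07  0.   ]
 [0.371 0.194 0.   ]]
[0.49686641 0.17110672 0.        ] 0.37243697553898547
pad [0.49756893 0.17524677 0.37603506] 176.625
block [0.42918976 0.15607984 0.26825938] 86.625
plate [ 0.49543478 -0.23341893 -0.23570011] 137.3125
```

View pics/ov_top.png

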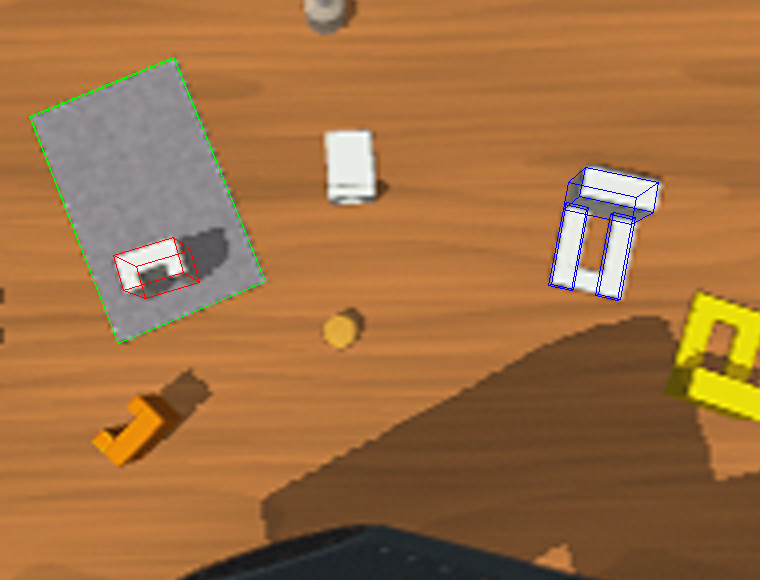

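View pics/ov_side.png

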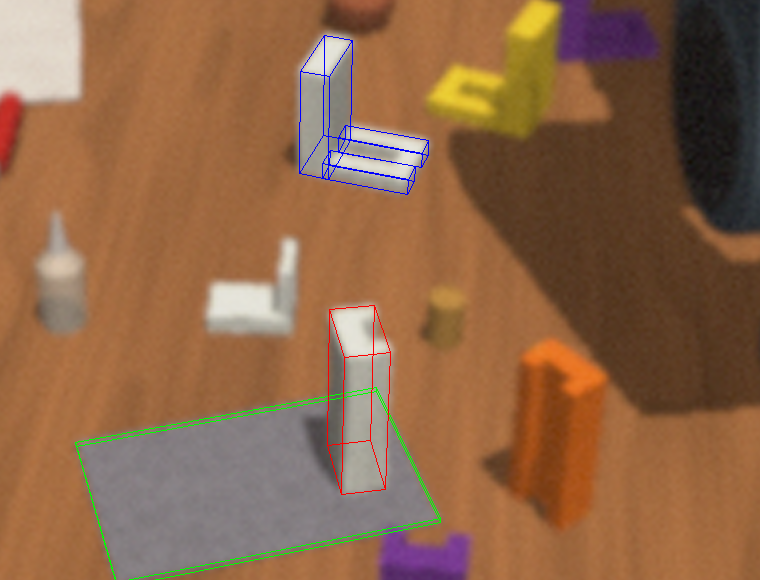

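The fits match both views. Plate first: it pushes along world yaw −0.236, so the tool needs a turn of −0.48 with the fingers nearly shut.

Request:
{"method": "arm_command", "body": {
  "targets": "0.2 45 38 0 -0.12; 0.2 50 42 0 -0.12; 0.2 50 42 0 -0.12; 0.2 50 42 0 -0.12; 0.2 50 42 0 0; 0.2 50 42 0 0; 0.2 15 15 0 0; 0.2 0 0 0 0"
}}

```text
time: 1.8
tool_pos: [0.4231, -0.2257, 0.2313]
tcp_rot: [3.115, -0.4, 0.003]
wrist_force: [-0.8, 0.6, -0.5]
gripper_width: 0.2
```

```bash
cat > st.py <<'E'
from h import *
r=np.load('r.npy')
def rel(i):
    o=manip.observe();R=cv2.Rodrigues(np.array(o['tcp_rot']))[0];d=o['tool_pos'][:2]-r[i,:2];c,s=np.cos(r[i,2]),np.sin(r[i,2])
    print('t',o['time'],'tcp',np.round(o['tool_pos'],4),'yaw err',round(np.arctan2(R[1,0],R[0,0])-r[i,2],3),'in obj mm',np.round(1e3*np.array([c*d[0]+s*d[1],-s*d[0]+c*d[1]]),1),'z axis',np.round(R[:,2],3),'F',np.round(o['wrist_force'],1),o['gripper_width'])
E
python3 -c "
from st import *
rel(2)"
```

```text
t 1.8 tcp [ 0.4231 -0.2257  0.2313] yaw err -0.019 in obj mm [-72.1  -9.4] z axis [ 0.002 -0.001 -1.   ] F [-0.8  0.6 -0.5] 0.19997669152978786
```

Request:
{"method": "arm_command", "body": {
  "targets": "0.2 10 7 -45 0.02; 0.2 0 0 -50 0; 0.2 0 0 -40 0; 0.2 0 0 -13 0; 0.2 0 0 0 0"
}}

```text
time: 2.42
tool_pos: [0.4314, -0.2221, 0.0813]
tcp_rot: [3.116, -0.372, 0.007]
wrist_force: [0.7, 0.4, 0.4]
gripper_width: 0.199
```

```bash
python3 -c "
from st import *
rel(2)
for n in('top','side'):
    a=snap(n,n+'1.png')
    a=a[150:300,200:400] if n=='top' else a[100:250,200:400]
    cv2.imwrite('pics/c1'+n+'.png',cv2.resize(a,None,fx=3,fy=3,interpolation=2))
a=np.hstack([cv2.imread('pics/c1top.png')[:,100:480],cv2.imread('pics/c1side.png')[:,100:480]]);cv2.imwrite('pics/c1.png',a)"
```

```text
t 2.425 tcp [ 0.4314 -0.2221  0.0813] yaw err -0.002 in obj mm [-64.9  -4. ] z axis [ 0.004 -0.004 -1.   ] F [0.7 0.4 0.4] 0.19850517608537638
```

View pics/c1.png

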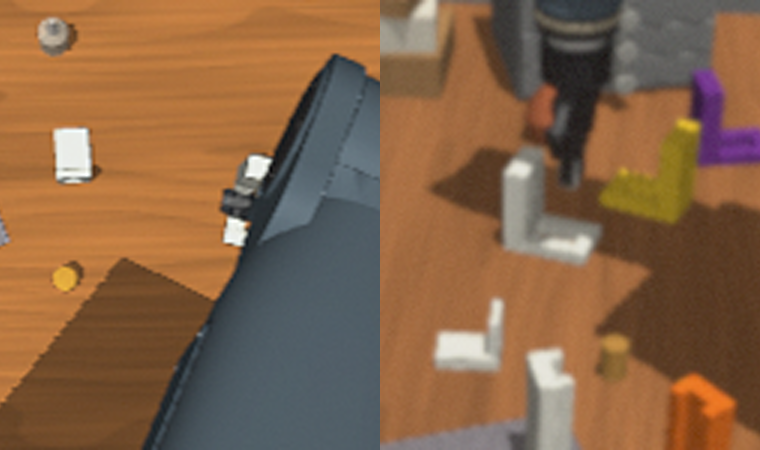

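The fingers are just behind the wall, above the lying upright, with the wall clear of the gripper body. Pushing now.

Request:
{"method": "arm_command", "body": {
  "targets": "0.2 10 -2 3 0; 0.2 10 -2 0 0; 0.2 8 -2 0 0; 0.2 8 -2 0 0; 0.2 8 -2 0 0; 0.2 8 -2 0 0"
}}

```text
time: 3.28
tool_pos: [0.4898, -0.2361, 0.0886]
tcp_rot: [3.114, -0.371, 0.017]
wrist_force: [-0.9, -0.3, -0.1]
gripper_width: 0.197
```

```bash
cat > pic.py <<'E'
from st import *
import sys
i=int(sys.argv[1]);k=sys.argv[2]
rel(i)
b=((260,160),(280,180)) if i==2 else ((206,205),(275,255))
o=[]
for n,(u,v) in zip(('top','side'),b):
    a=snap(n,n+k+'.png')
    v=220 if (n=='top' and i==2) else v; u=320 if(n=='top' and i==2) else u
    o.append(cv2.resize(a[v-60:v+60,u-60:u+60],None,fx=3.3,fy=3.3,interpolation=2))
cv2.imwrite('pics/c'+k+'.png',np.hstack(o))
E
python3 pic.py 2 2
```

```text
t 3.275 tcp [ 0.4898 -0.2361  0.0886] yaw err -0.002 in obj mm [-4.9 -3.9] z axis [ 0.01  -0.007 -1.   ] F [-0.9 -0.3 -0.1] 0.19691455732974744
```

View pics/c2.png

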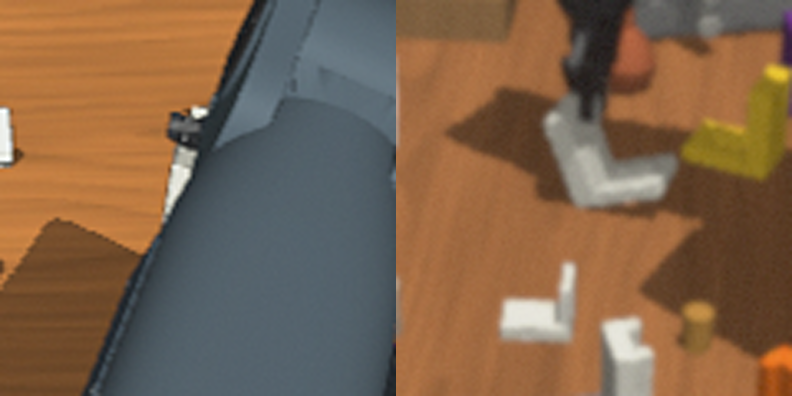

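It is tilting as it should. I keep going so the fingers clear the rising upright.

Request:
{"method": "arm_command", "body": {
  "targets": "0.2 8 -2 -4 0; 0.2 9 -2 -2 0; 0.2 10 -2 -1 0; 0.2 12 -3 0 0; 0.2 12 -3 0 0; 0.2 8 -2 0 0"
}}

```text
time: 4.12
tool_pos: [0.5526, -0.2508, 0.0804]
tcp_rot: [3.114, -0.371, 0.017]
wrist_force: [-0.2, -0.3, 0.1]
gripper_width: 0.2
```

```bash
python3 pic.py 2 3
```

```text
t 4.125 tcp [ 0.5526 -0.2508  0.0804] yaw err -0.002 in obj mm [59.6 -3.5] z axis [ 0.01  -0.007 -1.   ] F [-0.2 -0.3  0.1] 0.20028272952017867
```

View pics/c3.png

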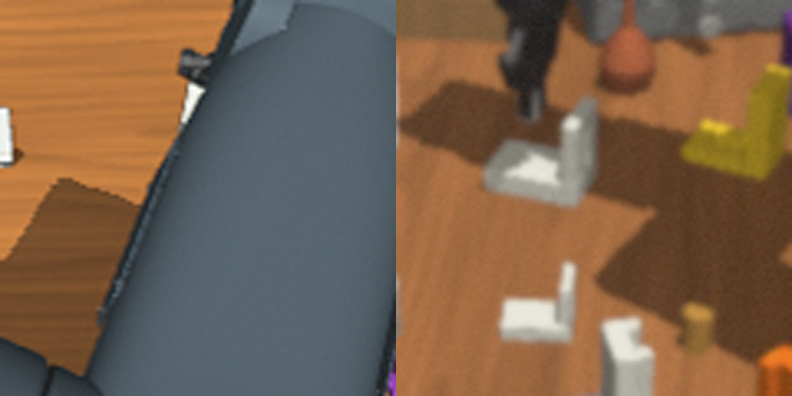

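The plate now stands on its base, seen at about (290,165) in the side picture. I lift clear and refine the block yaw with the groove modelled.

Request:
{"method": "arm_command", "body": {
  "targets": "0.2 0 0 40 0; 0.2 0 0 50 0; 0.2 0 0 50 0; 0.2 -15 45 10 0.12; 0.2 -25 50 0 0.12; 0.2 -25 50 0 0.12; 0.2 -25 50 0 0.12"
}}

```text
time: 5.1
tool_pos: [0.4584, -0.0528, 0.2341]
tcp_rot: [3.113, 0.394, 0.019]
wrist_force: [-0.2, 0.8, 0.6]
gripper_width: 0.196
```

```bash
cat > f2.py <<'E'
from fit import *
BG=[box(-.003,.015,-.025,.025,0,.12),box(-.015,.015,-.025,-.012,0,.12),box(-.015,.015,.012,.025,0,.12)]
m={'top':cv2.imread('pics/top0.png'),'side':cv2.imread('pics/side0.png')}
r=np.load('r.npy')
# bright-white masks
M={}
for n,c,rad in(('top',(209,224),18),('side',(290,240),34)):
    h=cv2.cvtColor(m[n],cv2.COLOR_BGR2HSV);x=((h[...,1]<40)&(h[...,2]>145)).astype(np.float32)
    k=np.zeros(x.shape,np.uint8);cv2.circle(k,c,rad,1,-1);M[n]=x*k;print(n,M[n].sum())
# top only: model top slab faces
top=[P.copy() for P in BG]
for P in top:P[:,2]=.124
for lab,parts,z,mm in(('topface',top,0,{'top':M['top']}),('both',BG,.004,M)):
    x,f=fit(parts,mm,r[1],z);print(lab,x,f)
E
python3 f2.py; python3 -c "
from st import *
rel(1)"
```

```text
top 395.0
side 554.0
topface [0.42936429 0.15516893 0.32597554] 276.75
both [0.42504354 0.15750672 0.08005765] 570.0625
t 5.1 tcp [ 0.4584 -0.0528  0.2341] yaw err -0.016 in obj mm [ -27.2 -209.2] z axis [ 0.012 -0.002 -1.   ] F [-0.2  0.8  0.6] 0.19574524358197418
```

```bash
sed -i 's/>145/>TH/; s/^m=/import sys\nTH=int(sys.argv[1])\nm=/' f2.py; for t in 175 195; do python3 f2.py $t; done
python3 -c "
import cv2
a=cv2.imread('pics/top0.png')[208:244,186:234];b=cv2.imread('pics/side0.png')[210:275,260:325]
cv2.imwrite('pics/z.png',cv2.hconcat([cv2.resize(a,(480,360),interpolation=0),cv2.resize(b,(320,360),interpolation=0)][:1]+[cv2.resize(b,(320,360),interpolation=0)]))"
```

```text
top 116.0
side 158.0
topface [0.42876446 0.15549111 0.31632557] 15.125
top 110.0
side 121.0
topface [0.42858019 0.15552386 0.3066346 ] 15.5
both [0.43057439 0.15668338 0.0625379 ] 576.375Traceback (most recent call last):
  File "f2.py", line 16, in <module>
    x,f=fit(parts,mm,r[1],z);print(lab,x,f)
        ~~~^^^^^^^^^^^^^^^^^
  File "fit.py", line 25, in fit
    best=min((minimize(cost,np.array(x0)+[0,0,d],method='Nelder-Mead',options=dict(initial_simplex=np.array(x0)+[0,0,d]+np.array([[0,0,0],[.01,0,0],[0,.01,0],[0,0,.15]]),xatol=1e-4,fatol=.1)) for d in(-.1,.1)),key=lambda r:r.fun)
  File "fit.py", line 25, in <genexpr>
    best=min((minimize(cost,np.array(x0)+[0,0,d],method='Nelder-Mead',options=dict(initial_simplex=np.array(x0)+[0,0,d]+np.array([[0,0,0],[.01,0,0],[0,.01,0],[0,0,.15]]),xatol=1e-4,fatol=.1)) for d in(-.1,.1)),key=lambda r:r.fun)
              ~~~~~~~~^^^^^^^^^^^^^^^^^^^^^^^^^^^^^^^^^^^^^^^^^^^^^^^^^^^^^^^^^^^^^^^^^^^^^^^^^^^^^^^^^^^^^^^^^^^^^^^^^^^^^^^^^^^^^^^^^^^^^^^^^^^^^^^^^^^^^^^^^^^^^^^^^^^^^^^^^^^^^^^^^^^^^^^^^
    res = _minimize_neldermead(fun, x0, args, callback, bounds=bounds,
                               **options)
    fsim[j] = func(sim[j])
              ~~~~^^^^^^^^
    fx = function(np.copy(x), *(wrapper_args + args))
  File "fit.py", line 22, in cost
    s=sil(n,[tf(P,p[0],p[1],p[2],z) for P in parts]);w=hide.get(n,1)
  File "fit.py", line 10, in sil
    q=proj(n,P);cv2.fillConvexPoly(m,cv2.convexHull(np.round((q+.5)*S-.5).astype(np.int32)),1)
  File "h.py", line 6, in proj
    K,k1,r,t=cam(n);P=np.atleast_2d(np.array(P,float))
             ~~~^^^
  File "h.py", line 4, in cam
    c=imaging.camera_info(n);return np.array(c['K'],float),float(c['k1']),np.array(c['rvec'],float),np.array(c['tvec'],float)
ValueError: time passes only in moves, steps and waits
```

View pics/z.png

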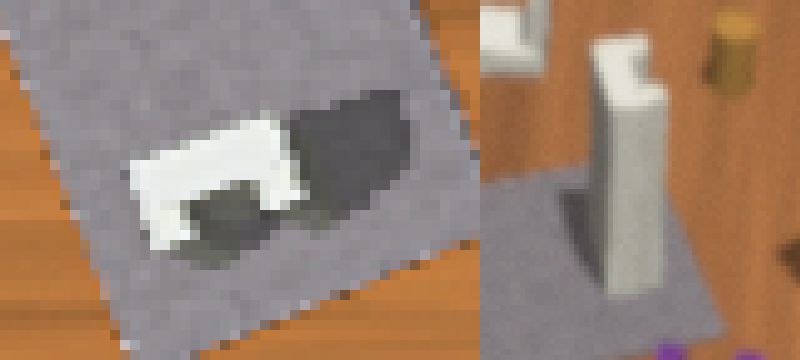

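Request:
{"method": "arm_command", "body": {
  "targets": "0.2 -25 48 0 0.06; 0.2 -25 50 0 0; 0.2 -25 50 0 0; 0.2 -10 42 0 0; 0.2 0 0 -40 0; 0.2 0 0 -50 0; 0.2 0 0 -40 0; 0.2 0 0 0 0"
}}

```text
time: 6.1
tool_pos: [0.3701, 0.1323, 0.1025]
tcp_rot: [-3.087, -0.53, -0.024]
wrist_force: [-0.2, 0.4, 1.5]
gripper_width: 0.206
```

```bash
python3 -c "
import numpy as np
r=np.load('r.npy');r[1]=[.4288,.1555,.31];np.save('r.npy',r)"; python3 pic.py 1 4
```

```text
t 6.1 tcp [0.3701 0.1323 0.1025] yaw err 0.03 in obj mm [-63.   -4.2] z axis [ 0.014  0.012 -1.   ] F [-0.2  0.4  1.5] 0.20565376677261976
```

View pics/c4.png

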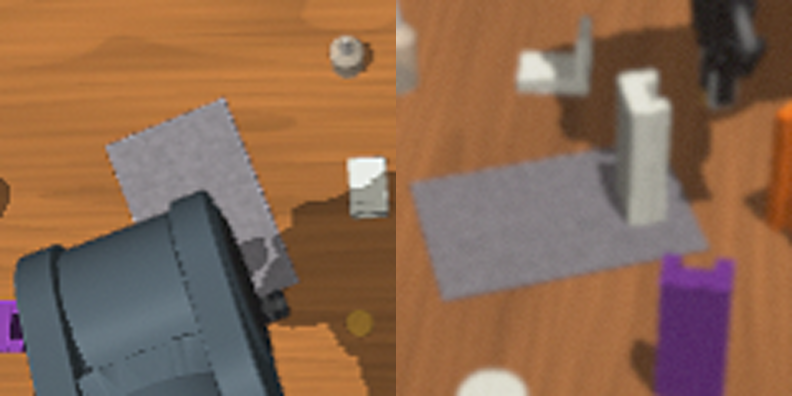

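Request:
{"method": "arm_command", "body": {
  "targets": "0.2 9 7 -5 -0.03; 0.2 10 3 0 0; 0.2 8 3 0 0; 0.2 7 2 0 0; 0.2 6 2 0 0; 0.2 6 2 0 0"
}}

```text
time: 6.95
tool_pos: [0.4274, 0.1448, 0.1037]
tcp_rot: [-3.083, -0.494, -0.039]
wrist_force: [-0.0, -0.8, 0.2]
gripper_width: 0.203
```

```bash
python3 pic.py 1 5
```

```text
t 6.95 tcp [0.4274 0.1448 0.1037] yaw err 0.008 in obj mm [-4.6 -9.8] z axis [ 0.022  0.022 -1.   ] F [-0.  -0.8  0.2] 0.20293361905386773
```

View pics/c5.png

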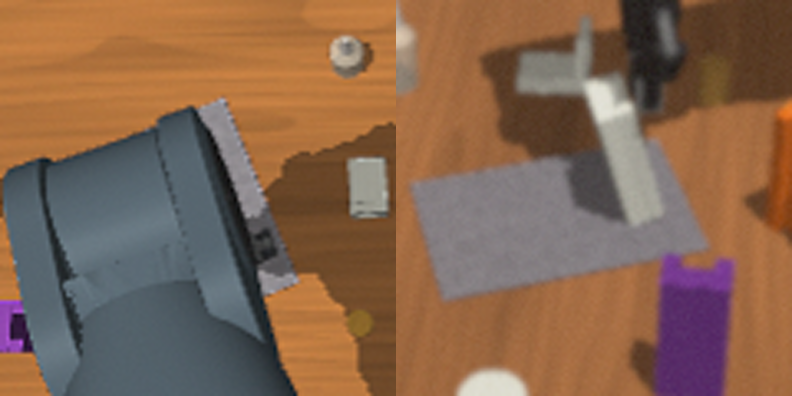

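It is tilting well. I push a little further, then stop and back off.

Request:
{"method": "arm_command", "body": {
  "targets": "0.2 7 4 -4 0; 0.2 7 4 -4 0; 0.2 5 3 0 0; 0.2 0 0 0 0; 0.2 0 0 0 0"
}}

```text
time: 7.68
tool_pos: [0.4483, 0.1542, 0.0947]
tcp_rot: [-3.081, -0.499, -0.037]
wrist_force: [-0.3, -0.2, -0.5]
gripper_width: 0.204
```

```bash
python3 pic.py 1 6
```

```text
t 7.675 tcp [0.4483 0.1542 0.0947] yaw err 0.011 in obj mm [18.2 -7.2] z axis [ 0.02   0.024 -1.   ] F [-0.3 -0.2 -0.5] 0.20409789934751874
```

View pics/c6.png

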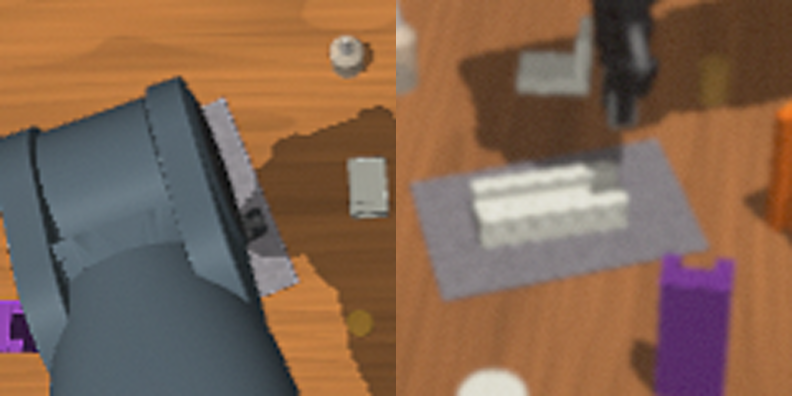

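Down on the pad with the groove up. I lift clear, move away, and check everything.

Request:
{"method": "arm_command", "body": {
  "targets": "0.2 0 0 45 0; 0.2 0 0 50 0; 0.2 0 0 40 0; 0.2 -25 -45 0 0; 0.2 -25 -50 0 0; 0.2 -25 -55 0 0; 0.2 -20 -55 0 0; 0.2 -10 -55 0 0"
}}

```text
time: 8.78
tool_pos: [0.3386, -0.11, 0.2353]
tcp_rot: [-3.08, -0.511, -0.044]
wrist_force: [1.7, -0.5, 0.1]
gripper_width: 0.201
```

Request:
{"method": "arm_command", "body": {
  "targets": "0.2 -15 -58 0 0; 0.2 -20 -58 0 0; 0.2 -20 -58 0 0; 0.2 -30 -58 0 0; 0.2 -35 -55 0 0; 0.2 -30 -30 0 0; 0.2 0 0 0 0"
}}

```text
time: 9.65
tool_pos: [0.1856, -0.4273, 0.236]
tcp_rot: [-3.085, -0.504, -0.049]
wrist_force: [-0.6, 0.9, -0.4]
gripper_width: 0.192
```

```bash
python3 -c "
from st import *
rel(2)
ims=[]
for n in('top','side'): 
    a=snap(n,n+'9.png');b=cv2.imread('pics/'+n+'0.png')
    a=a[140:310,120:420] if n=='top' else a[110:340,150:400];b=b[140:310,120:420] if n=='top' else b[110:340,150:400]
    cv2.imwrite('pics/e'+n+'.png',cv2.resize(a,None,fx=2.6,fy=2.6,interpolation=2))
    d=cv2.absdiff(a,b).max(2);cv2.imwrite('pics/d'+n+'.png',cv2.resize(d,None,fx=2.6,fy=2.6))
"
```

```text
t 9.65 tcp [ 0.1856 -0.4273  0.236 ] yaw err 0.559 in obj mm [-256.  -260.9] z axis [ 0.028  0.021 -0.999] F [-0.6  0.9 -0.4] 0.19239501268821232
```

View pics/etop.png

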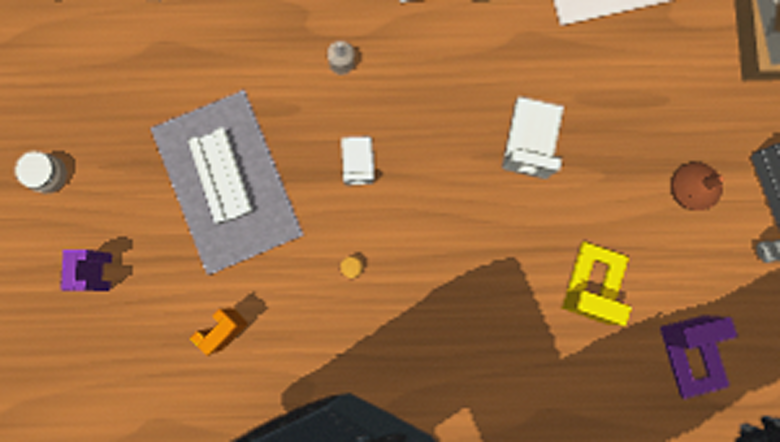

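View pics/eside.png

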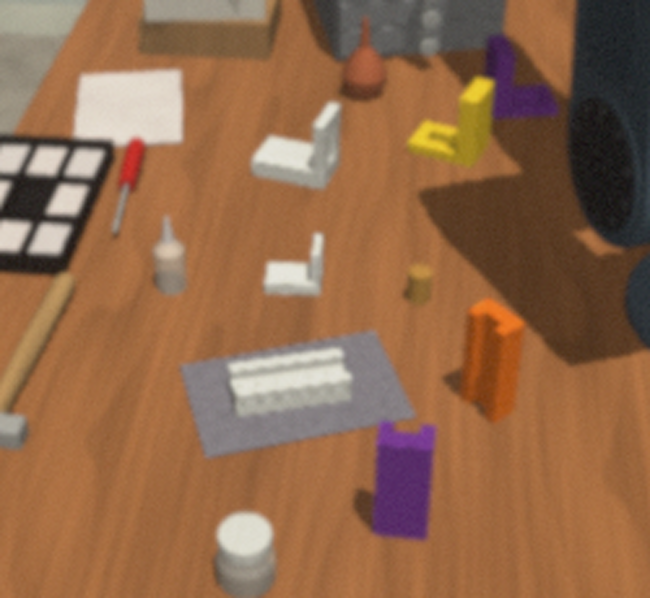

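View pics/dside.png

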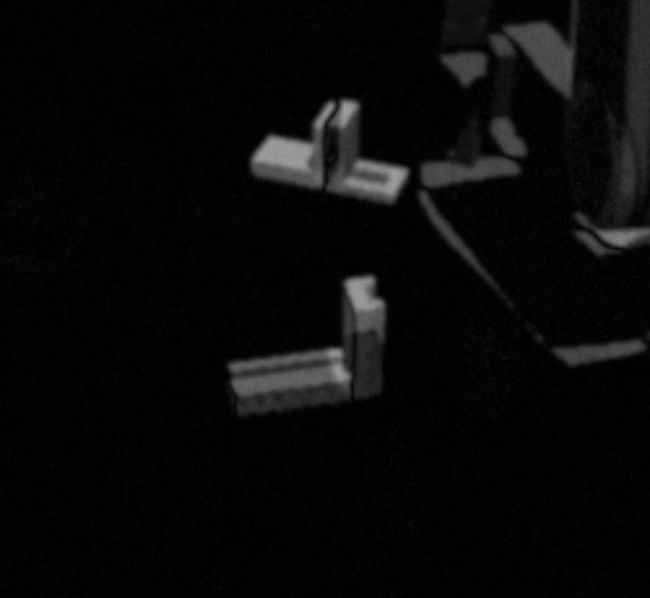

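Block lies within the pad outline (top crop (190–255, 127–223)), groove up. The plate stands on its base at (532,137), heel unmoved. The difference picture shows only the two tools and shadows changed. Handing in.

```bash
python3 -c "
from h import *
print(sign_off(), manip.observe()['time'])"
```

```text
the job is handed in; nothing more can be done
the job is handed in; nothing more can be done
```

Both tools are in their resting positions and the job is handed in, at about 9.7 s on the robot's clock (limit 42 s). I pushed only with the nearly shut fingers and lifted or carried nothing. `sign_off` gives no verdict, so this rests on my own checks.

- **Plate:** I pushed the white angle plate's wall at about 85 mm height. It rolled over its heel and now stands flat on its base, with the heel about where it was.
- **Block:** I pushed the white grooved block at about 95–100 mm height. It fell along the pad and lies wholly on the felt with its groove up and pad showing on every side.
- **Rest of the bench:** In the before-and-after side picture, only the two tools, the arm and its shadows changed. I compared the top picture by eye only, and its crop leaves out the hammer, the screwdriver and the bench edges; nothing else had moved.
- **Forces:** Wrist force read under 2 N after every move. The arm ended clear of everything.
- **Disagreements:** The block's yaw came out between 0.27 and 0.33 rad from different fits, and one two-camera fit failed outright because of a poor mask. I used 0.31. The push on the block ended up 7–10 mm off centre, which did no harm.

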